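Line up the straps on the lathe-shop fixture with the taper pin

TASK

Press the red thumb latch on the green fixture so that its yellow guard springs fully open by itself, without touching the guard. Then take the tapered pin with the orange head from its wooden block and drive it, in the gripper and not dropped, straight down through the two out-of-line straps into the base, so that the pin itself pulls their holes into line, until its collar sits flush on the top strap; let go of it. Leave the blue-headed plug and the other things on the bench where they are.

Things in the scene. Friction and masses are not known exactly. Their poses are not given: they have to be found in the camera images.
- fixture: Green bridge, 180 (its x) x 160 (its y) x 68 mm high, fixed to the bench; origin at the centre of its underside, z up. A 30 mm vertical bore at x = y = 0 goes through its 20 mm thick top; below is free space to the bench. Two flat straps lie on it, each with a 30 mm hole; stack 92 mm high. Guard hinge on its +y side, red latch on its -y side.
- bore (a point): Point on the axis of the fixture's bore, 92 mm above the bench, level with the upper face of the top strap. Axes as the fixture's. This is where the pin must go down.
- top_plate (a joint): Slide of the top strap (bare aluminium, 170 x 80 x 12 mm, upper face 92 mm above the bench) along the fixture's x, in m: 0 when its hole is in line with the bore; starts 5 to 8 mm to the minus side. It resists sliding with about 6 N and stays where it is left.
- mid_plate (a joint): Slide of the middle strap (copper-coloured, 170 x 80 x 12 mm, 68 to 80 mm above the bench) along the fixture's x, in m: 0 when its hole is in line with the bore; starts 5 to 8 mm to the plus side. It resists sliding with about 6 N.
- top_hole (a point): Centre of the top strap's 30 mm hole at its upper face (edges chamfered 2 mm).
- mid_hole (a point): Centre of the middle strap's 30 mm hole at its upper face.
- guard (a joint): Angle (rad) of the yellow-framed guard with clear window, 120 x 140 mm, over the straps, 108 to 114 mm above the bench: 0 shut, latched. When the latch lets go a spring swings it over to the fixture's +y side in about a second, to 2.4 rad, fully open; its free edge is then about 190 mm from the bore and 215 mm up. Its hinge is 78 mm from the bore, 111 mm up.
- guard_edge (a point): Middle of the guard's free edge, on the upper face, 70 mm to the fixture's -y side of the bore when shut.
- latch (a joint): Angle (rad) of the thumb latch: 0 at rest, 0.4 at its stop. Pushing the red pad down tips the hook outward; at about 0.2 rad (the pad down 10 mm) it frees the guard. It springs back when let go. About 3 N at the pad frees it, about 5 N takes it to its stop.
- latch_pad (a point): Centre of the upper face of the red latch pad, 40 (fixture x) x 42 mm (fixture y), 92 mm above the bench, 140 mm from the bore towards the fixture's -y. Press straight down here, or some mm further out, with shut fingers; 14 mm is plenty, full travel about 20 mm. The steel hook stands 45 mm nearer the guard, rises 28 mm above the pad and tips up to 13 mm towards it.
- pin: Tapered steel pin with orange head, 150 mm, about 0.45 kg, upright, point down. Origin at the point, z to the head. Diameter 8 mm at the point, 28 mm at 45 mm, 28 mm shank to 85 mm, collar 44 mm from 85 to 93 mm, orange head 30 mm from 93 to 150 mm. Stands in a wooden block (70 x 70 x 88 mm), collar resting on it, point 3 mm above the bench. Home in the fixture the point is 7 mm above the bench.
- pin_head (a point): Point on the pin's axis in its orange head, 120 mm from the point and 35 mm above the collar's underside: grip it here, from above. Lift the pin 90 mm to clear the block.
- pin_tip (a point): The pin's point.
- plug: Parallel plug gauge with a blue head, same size as the pin but not tapered, upright in an equal wooden block. Not to be used or disturbed. Origin at its lower end, z up.
- caliper: Steel caliper, 200 mm long, 10 mm high, flat on the bench to the robot's left, to be left alone. Origin at the middle of its underside.
- oil: Oil bottle, 60 mm across, 150 mm high, upright on the bench, to be left alone. Origin at its underside.
- casting: Brown casting, about 70 x 150 x 70 mm, on the bench, to be left alone. Origin at its underside.
- hammer: Hammer lying on the far part of the bench, to be left alone.
- wrench: Wrench lying on the right of the bench, to be left alone.
- shaft: Upright turned steel shaft, 36 mm across, 160 mm high, at the far right, to be left alone. Origin at its underside.
There are look-alikes about, which are no part of the job. Leave any purple look-alike of the pin alone.

How it is judged (in metres and radians):
On the way, in this order (a step that is already met when the one before it is completed fails the run):
1. the latch has let go and the guard has sprung fully open (value of joint guard above 2.2 rad), for 0.1 s.
2. the pin's point is in the top strap's hole while both straps are still out of line (more than 3.5 mm) (z of pin_tip in the frame of bore below -0.003 m and horizontal distance between pin_tip and bore below 0.008 m and angle between pin's own z axis and vertical below 0.2 rad and value of joint top_plate below -0.0035 m and value of joint mid_plate above 0.0035 m), for 0.05 s.
3. the pin is driven home by the fingers, which still touch it (over 2 N), its point less than 12 mm above the bench and both straps within 3 mm of being in line (z of pin_tip in the frame of fixture below 0.012 m and contact force between pin and the fingers above 2 N and value of joint top_plate above -0.003 m and value of joint mid_plate below 0.003 m), for 0.05 s.
At the end, for the whole second after the job is handed in: The pin stands upright (within 0.06 rad) in the fixture's bore, its point within 4 mm of the bore's axis and less than 10 mm above the bench (collar within 3 mm of the top strap), at rest and released; both straps are within 3 mm of being in line with the bore; the guard is open beyond 2.2 rad (z of pin_tip in the frame of fixture below 0.01 m and horizontal distance between pin_tip and bore below 0.004 m and angle between pin's own z axis and vertical below 0.06 rad and value of joint top_plate between -0.003 and 0.003 m and value of joint mid_plate between -0.003 and 0.003 m and value of joint guard above 2.2 rad and linear speed of pin below 0.02 m/s); the robot touches nothing.
It fails at once if the robot or the pin touches the guard with more than 1.5 N (contact force between guard and the fingers above 1.5 N or contact force between guard and the arm above 1.5 N or contact force between guard and pin above 1.5 N).
It fails at once if the plug gauge or another bystander is moved by more than 30 mm (distance of any of plug, caliper, oil, casting, hammer, wrench, shaft from where it was at the start of the episode above 0.03 m).
It also fails if it takes over 56 s, if anything falls off the work surface, if the arm or the gripper's body presses on something with over 40 N, if the wrist force passes 120 N, or if a joint passes its speed limit or range.

ROBOT

A 6-joint arm with a two-finger parallel gripper is mounted at the origin on the work surface. World frame = base frame: x ahead of the robot, y to its left, z up, the work surface at z = 0. Lengths are in mm, angles in rad, forces in N, time in s.
With the tool pointing down it reaches from about 300 to 775 mm from the base axis. Payload 14.6 kg.
Tool frame: the origin (TCP) lies midway between the tips of the shut fingers; the grasp point (between the pads) lies 19 mm behind it; z points along the fingers, y is the line along which they close (so a half turn about z gives the same grasp; the last joint's range is limited). The gripper opens to 94 mm and grips with 3 to 60 N. Pads are 16 mm wide; open, the fingers measure 119 mm over their backs; the gripper's body (75 mm by 177 mm) begins 78 mm behind the grasp point.
Start: joints at [1.058, 0.3, 1.521, -0, 1.321, -0.067], TCP at [237.145, 496.237, 180.546] pointing down, gripper open.
Joint ranges: [-3.03, 3.03], [-0.79, 2.21], [0.23, 2.52], [-1.04, 4.18], [0, 3.07], [-2.55, 2.55]. Speed limits (rad/s): [2.22, 2.22, 2.57, 3.14, 3.14, 3.14].

INTERFACE

Orientations are given as [roll, pitch, yaw] about the fixed x, y, z axes, in that order (R = Rz(yaw) Ry(pitch) Rx(roll)).
In Python, from cell import manip, camera gives the robot as it stands.
- The arm moves only by the tool move_arm, never from a script. Its arguments are lists of equal length, an entry for each row: "dp": the shift along the world's x, y, z in mm, a list of three; "rotation": the turn, a rotation vector about the world's x, y, z in rad, a list of three; "hand": the opening, from 0 (shut) to 1 (fully open). A call has 1 to 10 rows; each row shifts and turns the commanded pose from where the row before left it; what a row does not reach is not made up. A row lasts 1/8 s, in which the tool goes at most 62.5 mm and 10.7 degrees, less where a joint would pass 70% of its speed; a pose out of reach is approached as far as the arm can. A call with a gripper value outside its range is refused whole. The fingers move at their own pace and stop on an object; "newtons" is the grip in N (left out, the last holds). Time passes only in rows, so rows that do not move let the fingers close. It gives the time, the measured TCP pose, the force, the opening and the grip force at its end, in the units of the state.
- manip.read_state(): the state, without advancing time (a new reading comes with each control period).
- camera(name): name is "scene" or "side" or "wrist"; returns a dict with "image" (480x640x3 uint8, red, green, blue), "fx", "fy", "cx", "cy" (pixels), "R" (3x3) and "t" (3): a world point X has camera coordinates R X + t; the wrist camera has in their place "mount" (4x4, takes a point from camera to tool coordinates, whose origin is the TCP and whose axes are the flange's). Camera axes: x right, y down, z forward; pixel columns grow to the right and rows downward; lengths in mm; the calibration is good to about 2 mm. A picture is of the moment at which its call begins: read the wrist's pose just before it. There is no depth.
- manip.sign_off(): hands the job in; it is judged then, once.
The state is a dict: "clock": time; "joints": joint angles; "qd": joint speeds; "effort": joint torques, N m; "eef_pos": TCP position; "eef_rot": TCP orientation; "wrist_force": force on the tool from outside, world axes, zero at the start; "moment": the same for the moment, N m; "finger_gap": finger opening in mm; "finger_force": force on a finger pad.
Only numpy, scipy, OpenCV 4.12 (cv2) and the standard library are available. Lean on these libraries where they do the work, as an engineer would, in place of code of your own. Each camera call takes 0.05 s, during which the arm holds its last target. There are 200 camera calls.

## Working session

There is one attempt and no reset: what is moved stays moved. The work goes in short steps, Python scripts to look and compute and a tool call to move; the robot and the scene stay as the last step left them, time stands still between calls to the robot, and variables do not carry over. Pictures are saved under pics/ and viewed, at most 10 in all, crops included, and the job is handed in when it is done.

Besides the shell and the picture viewer there is one more tool, called after "Emit:" by a JSON object that holds its "method" and its "body", one argument or row to a line. move_arm: Moves the arm, as the interface text tells. Its arguments: {"type":"object","properties":{"dp":{"type":"array","items":{"type":"array","items":{"type":"number"}}},"rotation":{"type":"array","items":{"type":"array","items":{"type":"number"}}},"hand":{"type":"array","items":{"type":"number"}},"newtons":{"type":"number"}},"required":["dp","rotation","hand"]}

```bash
mkdir -p pics; ls
cat > h.py <<'E'
import numpy as np, cv2
from cell import manip, camera
def cam(n):
    c=camera(n); c['bgr']=c['image'][:,:,::-1].copy(); return c
def ray(c,u,v):
    d=np.array([(u-c['cx'])/c['fx'],(v-c['cy'])/c['fy'],1.0])
    R=np.array(c['R']);t=np.array(c['t'])
    return -R.T@t, R.T@d
def onplane(c,u,v,z):
    o,d=ray(c,u,v); return o+d*(z-o[2])/d[2]
def proj(c,X):
    p=np.array(c['R'])@np.array(X,float)+np.array(c['t']); return c['fx']*p[0]/p[2]+c['cx'],c['fy']*p[1]/p[2]+c['cy']
def meet(c1,p1,c2,p2):
    o1,d1=ray(c1,*p1);o2,d2=ray(c2,*p2)
    s=np.linalg.lstsq(np.c_[d1,-d2],o2-o1,rcond=None)[0]
    a,b=o1+s[0]*d1,o2+s[1]*d2
    return (a+b)/2,np.linalg.norm(a-b)
E
python3 - <<'E'
from h import *
import pickle
print(manip.read_state())
for n in('scene','side'):
    c=cam(n); cv2.imwrite(f'pics/{n}0.png',c['bgr']); pickle.dump(c,open(n+'0.pkl','wb'))
    o,_=ray(c,0,0); print(n,o,c['fx'],c['R'])
E
```

```text
pics
{'clock': 0.0, 'joints': array([ 1.05841021e+00,  3.00474763e-01,  1.52157353e+00,  7.57597907e-06,
        1.32071112e+00, -6.66107029e-02]), 'qd': array([-0.00080323,  0.00090736,  0.00115405,  0.0003759 ,  0.00163434,
       -0.00038816]), 'effort': array([-6.82672344e-04, -5.31815636e+01, -3.52731371e+01,  7.06981332e-02,
        2.45117967e-02, -6.34470712e-05]), 'eef_pos': array([236.99927321, 495.9942884 , 179.98753511]), 'eef_rot': array([-3.14042896e+00, -8.49834947e-05,  2.69581532e+00]), 'wrist_force': array([-0.73702803, -0.66861469,  0.75019669]), 'moment': array([-0.01897737,  0.00522898, -0.01500429]), 'finger_force': 0.0, 'finger_gap': 93.92123725729282}
scene [850.64821328 489.44962169 901.13045377] 513.1833442144183 [[-0.85340473  0.52097687 -0.01683658]
 [ 0.42009387  0.66830988 -0.61390801]
 [-0.30857982 -0.53098495 -0.789198  ]]
side [ -11.39832644 -786.88641037  900.34241031] 570.4958242440028 [[ 0.78188074 -0.6230534  -0.02160964]
 [-0.42044375 -0.50139488 -0.75619457]
 [ 0.46031464  0.60033961 -0.6539899 ]]
```

View pics/scene0.png

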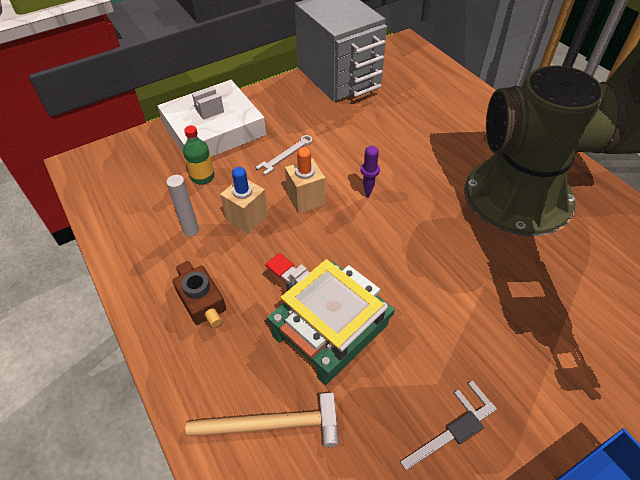

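View pics/side0.png

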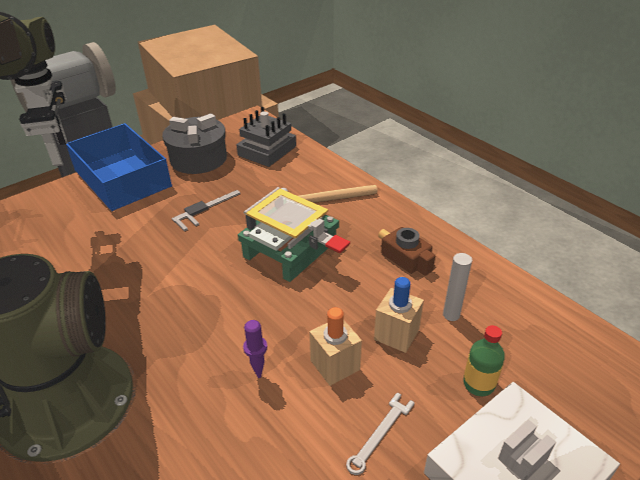

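Both views show the orange-headed pin in its block (scene 304,160 / side 335,322). Its look-alikes are the blue plug (240,180 / 401,290) and the purple pin (370,165 / 253,335). The red latch pad is at 280,267 / 338,243, and the yellow guard is to its robot side. The orange head in the wooden block fits the description. Next I'll measure.

Run:
```python
from h import *
import pickle
C={n:pickle.load(open(n+'0.pkl','rb')) for n in('scene','side')}
rng={'yellow':((23,150,130),(34,255,255)),'orange':((4,150,110),(14,255,255)),'red':((0,200,120),(3,255,255)),'blue':((105,150,80),(125,255,255))}
roi={'scene':{'yellow':(260,250,400,360),'orange':(285,140,325,185),'red':(255,245,300,290),'blue':(225,160,255,195)},
     'side':{'yellow':(235,180,335,245),'orange':(320,300,350,345),'red':(315,230,360,260),'blue':(385,270,415,310)}}
cc={}
for n,c in C.items():
    hsv=cv2.cvtColor(c['bgr'],cv2.COLOR_BGR2HSV)
    for k,(lo,hi) in rng.items():
        m=cv2.inRange(hsv,lo,hi); z=np.zeros_like(m); x0,y0,x1,y1=roi[n][k]; z[y0:y1,x0:x1]=m[y0:y1,x0:x1]
        if k=='red': z[y0:y1,x0:x1]|=cv2.inRange(hsv,(174,180,100),(180,255,255))[y0:y1,x0:x1]
        ct=max(cv2.findContours(z,0,2)[0],key=cv2.contourArea)
        hull=cv2.convexHull(ct)
        q=cv2.approxPolyN(hull,4) if k in('yellow','red') else None
        M=cv2.moments(hull); ctr=(M['m10']/M['m00'],M['m01']/M['m00']); cc[n,k]=ctr
        print(n,k,'area',cv2.contourArea(ct),'ctr',np.round(ctr,1),'box',cv2.boundingRect(ct))
        if q is not None:
            P=np.array([onplane(c,*p,{'yellow':114,'red':92}[k]) for p in q.reshape(-1,2).astype(float)])
            print(q.reshape(-1,2).tolist(),'\n',P[:,:2].round(0).tolist(),'mean',P.mean(0).round(1),'sides',np.linalg.norm(P-np.roll(P,1,0),axis=1).round(0))
for k in('orange','blue','red'): print(k,meet(C['scene'],cc['scene',k],C['side'],cc['side',k]))
# enlarged crop to confirm pin
a=C['scene']['bgr'][130:300,210:400]; cv2.imwrite('pics/crop.png',cv2.resize(a,None,fx=3.2,fy=3.2,interpolation=2))
```

```text
scene yellow area 4358.0 ctr [332.  301.7] box (281, 259, 103, 88)
[[384, 303], [338, 347], [280, 297], [326, 258]] 
 [[503.0, 130.0], [621.0, 160.0], [656.0, 20.0], [538.0, -10.0]] mean [579.4  75.1 114. ] sides [145. 121. 144. 121.]
scene orange area 775.5 ctr [308.  158.6] box (285, 140, 40, 36)
scene red area 320.5 ctr [279.  264.2] box (266, 253, 27, 24)
[[293, 264], [279, 277], [264, 264], [279, 252]] 
 [[592.0, -46.0], [630.0, -33.0], [640.0, -76.0], [600.0, -86.0]] mean [615.4 -60.5  92. ] sides [41. 40. 44. 41.]
scene blue area 287.0 ctr [240.  179.9] box (232, 167, 17, 27)Traceback (most recent call last):
  File "<stdin>", line 15, in <module>
cv2.error: OpenCV(4.12.0) /io/opencv/modules/imgproc/src/approx.cpp:987: error: (-215:Assertion failed) (curve.cols == 1 && curve.rows >= nsides) || (curve.rows == 1 && curve.cols >= nsides) in function 'approxPolyN'
```

Run:
```python
from h import *
import pickle
C={n:pickle.load(open(n+'0.pkl','rb')) for n in('scene','side')}
a=C['scene']['bgr'][130:300,210:400]; cv2.imwrite('pics/crop.png',cv2.resize(a,None,fx=3.2,fy=3.2,interpolation=2))
for n,pts in {'scene':[(304,160),(304,168),(320,145),(290,292)],'side':[(335,322),(335,312),(350,310),(253,222),(300,230),(338,243)]}.items():
    h=cv2.cvtColor(C[n]['bgr'],cv2.COLOR_BGR2HSV)
    print(n,[(p,h[p[1],p[0]].tolist()) for p in pts])
```

```text
scene [((304, 160), [8, 200, 167]), ((304, 168), [9, 207, 164]), ((320, 145), [11, 160, 210]), ((290, 292), [25, 171, 245])]
side [((335, 322), [10, 175, 149]), ((335, 312), [12, 167, 240]), ((350, 310), [11, 142, 183]), ((253, 222), [15, 10, 50]), ((300, 230), [25, 145, 244]), ((338, 243), [1, 182, 229])]
```

View pics/crop.png

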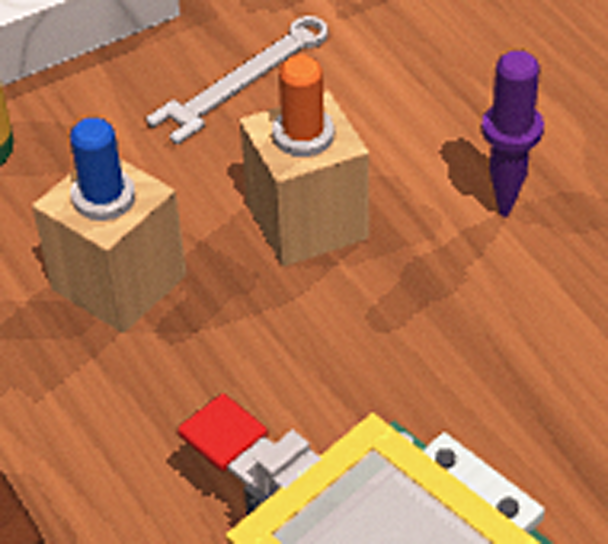

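The crop confirms that the orange head (scene 304,160), with its silver collar on a wooden block, is the pin. Blue (240,180) is the plug and purple (370,165) is the decoy, so both stay put.

Run:
```python
from h import *
import pickle
C={n:pickle.load(open(n+'0.pkl','rb')) for n in('scene','side')}
roi={'scene':{'orange':(285,140,325,185),'blue':(225,160,255,195)},
     'side':{'yellow':(235,180,335,245),'orange':(322,300,350,345),'red':(315,230,360,260),'blue':(385,270,415,310)}}
rng={'yellow':((20,110,100),(34,255,255)),'orange':((4,164,90),(13,255,255)),'red':((0,165,120),(4,255,255)),'blue':((105,150,80),(125,255,255))}
cc={}
for n,c in C.items():
    hsv=cv2.cvtColor(c['bgr'],cv2.COLOR_BGR2HSV)
    for k,(x0,y0,x1,y1) in roi[n].items():
        m=cv2.inRange(hsv,*rng[k])
        if n=='scene' and k=='orange': m=cv2.inRange(hsv,(4,180,90),(10,255,255))
        z=np.zeros_like(m); z[y0:y1,x0:x1]=m[y0:y1,x0:x1]
        z=cv2.morphologyEx(z,cv2.MORPH_OPEN,np.ones((3,3)))
        ct=max(cv2.findContours(z,0,2)[0],key=cv2.contourArea); hull=cv2.convexHull(ct)
        M=cv2.moments(hull); ctr=(M['m10']/M['m00'],M['m01']/M['m00']); cc[n,k]=ctr
        print(n,k,cv2.contourArea(ct),np.round(ctr,1),cv2.boundingRect(ct))
        if k in('yellow','red'):
            q=cv2.approxPolyN(hull,4).reshape(-1,2)
            P=np.array([onplane(c,*p,{'yellow':114,'red':92}[k]) for p in q.astype(float)])
            print(q.tolist(),P[:,:2].round(0).tolist(),'mean',P.mean(0).round(1),'sides',np.linalg.norm(P-np.roll(P,1,0),axis=1).round(0))
for k in('orange','blue'): print(k,meet(C['scene'],cc['scene',k],C['side'],cc['side',k]))
```

```text
scene orange 210.5 [303.6 162.5] (297, 152, 14, 22)
scene blue 286.0 [239.9 179.8] (232, 167, 16, 27)
side yellow 1911.0 [287.2 211.7] (248, 189, 79, 47)
[[329, 209], [295, 236], [246, 213], [279, 188]] [[660.0, 16.0], [541.0, -11.0], [505.0, 127.0], [622.0, 158.0]] mean [581.9  72.7 114. ] sides [147. 121. 142. 120.]
side orange 388.0 [335.  322.1] (328, 307, 15, 31)
side red 218.0 [337.2 243.1] (326, 235, 24, 17)
[[350, 242], [339, 252], [324, 245], [335, 234]] [[636.0, -83.0], [596.0, -93.0], [586.0, -54.0], [629.0, -41.0]] mean [612.1 -67.6  92. ] sides [43. 41. 40. 45.]
side blue 350.0 [401.2 291.3] (394, 277, 16, 30)
orange (array([ 442.55069425, -257.99937915,  119.95136977]), np.float64(2.655553544656773))
blue (array([ 587.91030309, -281.64788026,  123.64170374]), np.float64(2.7371141713501377))
```

Emit:
{"method": "move_arm", "body": {
  "dp": [
    [20,-30,10],
    [27,-40,10],
    [27,-40,10],
    [27,-40,10],
    [27,-40,10],
    [27,-40,10],
    [27,-40,10],
    [27,-40,5],
    [27,-40,5],
    [27,-40,0]
  ],
  "rotation": [
    [0,0,-0.087],
    [0,0,-0.087],
    [0,0,-0.087],
    [0,0,-0.087],
    [0,0,-0.087],
    [0,0,-0.087],
    [0,0,-0.087],
    [0,0,-0.087],
    [0,0,-0.087],
    [0,0,-0.091]
  ],
  "hand": [0,0,0,0,0,0,0,0,0,0],
  "newtons": 30
}}

```text
clock: 1.35
eef_pos: [500.9, 104.8, 260.7]
eef_rot: [3.141, -0.0, 1.819]
wrist_force: [0.8, 0.1, 0.7]
finger_gap: 0.8
finger_force: 0.0
```

Emit:
{"method": "move_arm", "body": {
  "dp": [
    [27,-40,0],
    [27,-40,0],
    [27,-40,0],
    [27,-40,0],
    [12,-16,0],
    [0,0,0],
    [0,0,0]
  ],
  "rotation": [
    [0,0,0],
    [0,0,0],
    [0,0,0],
    [0,0,0],
    [0,0,0],
    [0,0,0],
    [0,0,0]
  ],
  "hand": [0,0,0,0,0,0,0]
}}

```text
clock: 2.22
eef_pos: [619.8, -69.0, 260.5]
eef_rot: [-3.141, -0.0, 1.822]
wrist_force: [-0.7, 0.0, 0.4]
finger_gap: 0.1
finger_force: 0.0
```

```bash
cat >> h.py <<'E'
from scipy.spatial.transform import Rotation as Ro
def wrist():
    s=manip.read_state(); c=cam('wrist')
    T=np.eye(4); T[:3,:3]=Ro.from_euler('xyz',s['eef_rot']).as_matrix(); T[:3,3]=s['eef_pos']
    W=np.linalg.inv(T@np.array(c['mount'])); c['R']=W[:3,:3]; c['t']=W[:3,3]
    return s,c
E
python3 - <<'E'
from h import *
s,c=wrist(); print(s['clock'],s['eef_pos'],s['eef_rot'],s['wrist_force'],s['joints'],s['finger_gap'])
cv2.imwrite('pics/w1.png',c['bgr']); print(ray(c,320,240))
print('pred pad',proj(c,(615,-64,92)),'bore114',proj(c,(581.5,72,92)))
E
```

```text
2.225 [619.75277292 -68.99571451 260.46507954] [-3.14129161e+00 -2.42686352e-04  1.82230392e+00] [-0.65772178  0.00649861  0.35031799] [-1.69644946e-01  4.28256335e-01  1.16533884e+00  9.84363286e-05
  1.54837143e+00 -4.21154797e-01] 0.084529499720288
(array([ 6.00897905e+02, -4.95819416e-01,  4.66021724e+02]), array([ 0.05961222, -0.22507069, -0.97257046]))
pred pad (np.float64(316.8030618171925), np.float64(212.73298717974947)) bore114 (np.float64(318.3354364294075), np.float64(38.9563305948198))
```

View pics/w1.png

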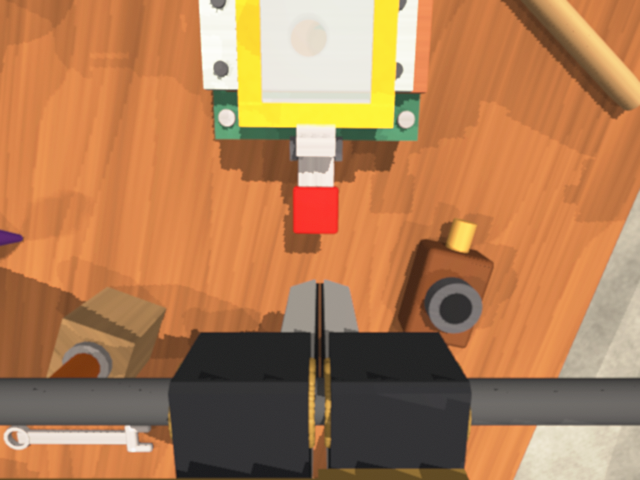

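The wrist view shows the red pad at (316,210), within 2 px or so of the prediction, and the fixture is square to the tool. Pressing.

Emit:
{"method": "move_arm", "body": {
  "dp": [
    [-2,0,-30],
    [0,0,-45],
    [0,0,-45],
    [0,0,-35],
    [0,0,-8],
    [0,0,-7],
    [0,0,-7],
    [0,0,-6],
    [0,0,0],
    [0,0,0]
  ],
  "rotation": [
    [0,0,0],
    [0,0,0],
    [0,0,0],
    [0,0,0],
    [0,0,0],
    [0,0,0],
    [0,0,0],
    [0,0,0],
    [0,0,0],
    [0,0,0]
  ],
  "hand": [0,0,0,0,0,0,0,0,0,0]
}}

```text
clock: 3.52
eef_pos: [618.3, -69.8, 77.9]
eef_rot: [3.141, 0.0, 1.822]
wrist_force: [0.5, -0.1, -0.6]
finger_gap: 0.3
finger_force: 0.0
```

Emit:
{"method": "move_arm", "body": {
  "dp": [
    [0,0,0],
    [0,0,0],
    [0,0,0],
    [0,0,0],
    [0,0,0],
    [0,0,30],
    [0,0,50],
    [0,0,50],
    [0,0,40],
    [0,0,20]
  ],
  "rotation": [
    [0,0,0],
    [0,0,0],
    [0,0,0],
    [0,0,0],
    [0,0,0],
    [0,0,0],
    [0,0,0],
    [0,0,0],
    [0,0,0],
    [0,0,0]
  ],
  "hand": [0,0,0,0,0,0,0,0,0,0]
}}

```text
clock: 4.78
eef_pos: [618.5, -69.8, 270.2]
eef_rot: [3.139, 0.001, 1.822]
wrist_force: [-0.1, -0.2, -1.3]
finger_gap: 0.6
finger_force: 0.0
```

Run:
```python
from h import *
s,c=wrist(); print(s['clock'],s['eef_pos'],s['wrist_force'])
s2=cam('scene'); cv2.imwrite('pics/w2.png',np.hstack([cv2.resize(c['bgr'],(400,300)),cv2.resize(s2['bgr'][130:400,120:480],(400,300))]))
```

```text
4.775 [618.50034035 -69.80841115 270.18963079] [-0.13635228 -0.23729671 -1.25193434]
```

View pics/w2.png

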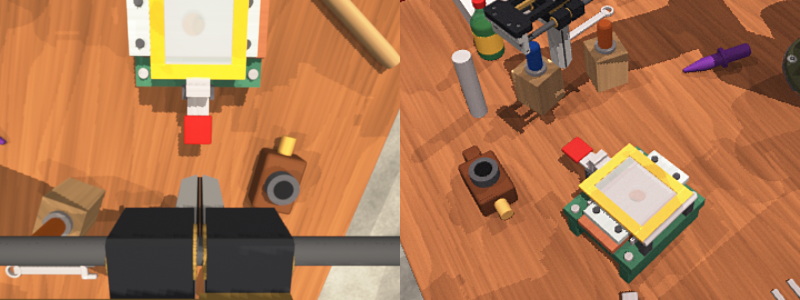

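Run:
```python
from h import *
s,c=wrist(); d=cam('scene'); e=cam('side'); p=s['eef_pos']; print(s['eef_rot'],p)
for q in (c,d,e): print(proj(q,p),'pad',proj(q,(614,-64,92)))
print(np.array(c['mount']).round(3))
cv2.imwrite('pics/s2.png',cv2.resize(np.hstack([d['bgr'][120:320,180:380],e['bgr'][120:320,230:430]]),None,fx=2,fy=2))
```

```text
[3.13800888e+00 1.60459777e-03 1.82183476e+00] [618.75096105 -69.83752089 269.88737934]
(np.float64(321.66551809349903), np.float64(282.4077813881849)) pad (np.float64(316.31381527874436), np.float64(209.66538715741814))
(np.float64(266.58568914593025), np.float64(199.0805218162484)) pad (np.float64(278.50535662008963), np.float64(262.62835315962815))
(np.float64(341.00304474251817), np.float64(174.04497807946376)) pad (np.float64(336.58052755825554), np.float64(241.98859203393798))
[[   0.      -0.97    -0.243   71.084]
 [   1.       0.       0.      -1.272]
 [  -0.      -0.243    0.97  -205.546]
 [   0.       0.       0.       1.   ]]
```

View pics/s2.png

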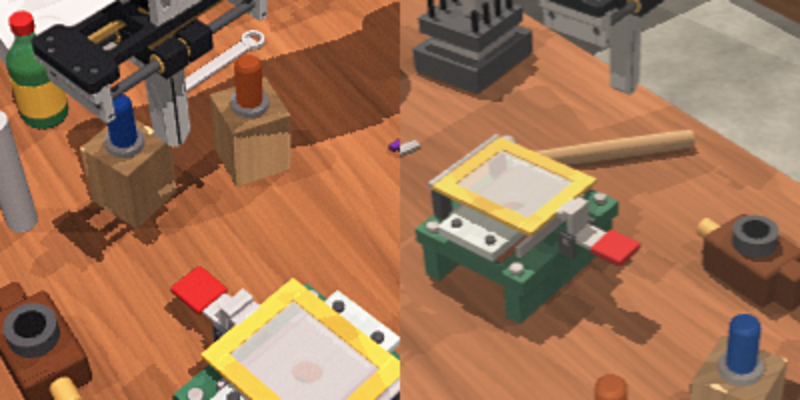

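Run:
```python
from h import *
d=cam('scene'); e=cam('side')
print(manip.read_state()['eef_pos'],meet(d,(266,191),e,(342.5,165.5)))
s,c=wrist()
h=cv2.cvtColor(c['bgr'],cv2.COLOR_BGR2HSV)
m=cv2.inRange(h,(22,120,120),(32,255,255)); m[150:]=0
print('yellow box',cv2.boundingRect(max(cv2.findContours(m,0,2)[0],key=cv2.contourArea)))
r=cv2.inRange(h,(0,200,120),(4,255,255)); print('red',cv2.minAreaRect(max(cv2.findContours(r,0,2)[0],key=cv2.contourArea)))
X=np.array([.969,.249]);Y=np.array([-.249,.969]);b=np.array([581.5,72])
for a in((-60,-70),(60,-70)): print(proj(c,[*(b+a[0]*X+a[1]*Y),114]))
```

```text
[617.82972834 -69.71400104 266.14784416] (array([619.40097563, -70.56397057, 289.43954192]), np.float64(3.518132178869501))
yellow box (240, 0, 161, 129)
red ((318.0, 208.5), (45.0, 44.0), 90.0)
(np.float64(246.02429829118728), np.float64(129.52059295385808))
(np.float64(396.30745261024447), np.float64(129.4574566829017))
```

Run:
```python
from h import *
for i in range(2):
    s,c=wrist(); print(s['clock'],s['eef_pos'],c['fx'],ray(c,0,0)[0])
h=cv2.cvtColor(c['bgr'],cv2.COLOR_BGR2HSV)
m=cv2.inRange(h,(22,100,100),(34,255,255))
for r in(20,60,100,115,122): x=np.where(m[r])[0]; print(r,x.min(),x.max())
print('col',[np.where(m[:150,q])[0].max() for q in(270,320,370)])
r=cv2.inRange(h,(0,150,100),(5,255,255)); k=cv2.boundingRect(max(cv2.findContours(r,0,2)[0],key=cv2.contourArea)); print(k)
X=np.array([.969,.249]);Y=np.array([-.249,.969]);b=np.array([581.5,72])
for a in((-20,-140-21),(20,-140-21),(20,-140+21)): print(proj(c,[*(b+a[0]*X+a[1]*Y),92]))
for a in((-60,-70),(60,-70)): print(proj(c,[*(b+a[0]*X+a[1]*Y),114]))
# fingertip in wrist
cv2.imwrite('pics/fw.png',cv2.resize(c['bgr'][240:360,240:400],None,fx=4,fy=4))
```

```text
5.175 [617.9016025  -69.7017611  266.37215302] 432.876122264608 [599.35888954  -1.22197432 471.96159771]
5.225 [617.9482859  -69.74808638 266.62037174] 432.876122264608 [599.34422367  -1.24495652 472.19703291]
20 240 398
60 241 396
100 241 396
115 242 395
122 242 394
col [np.int64(127), np.int64(124), np.int64(128)]
(295, 185, 46, 47)
(np.float64(298.55511591247654), np.float64(234.3822054357587))
(np.float64(343.01623982905875), np.float64(234.37217731063893))
(np.float64(343.63150846110227), np.float64(187.593721838404))
(np.float64(245.85487725409314), np.float64(129.3880859347572))
(np.float64(395.9600163048908), np.float64(129.31949971699527))
```

View pics/fw.png

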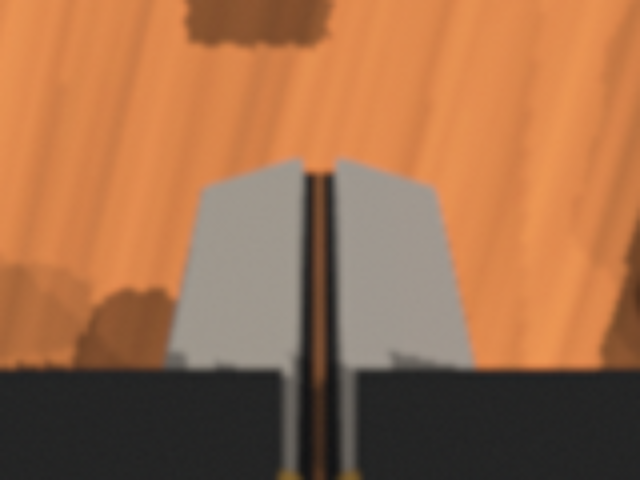

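The finger tips triangulate to about z = 289 while the TCP reports about 268. The wrist view agrees, with the tip edge on row 280 rather than 265. So the shut tips sit about 20 mm above the reported TCP, and the first press stopped just short of the pad. I'll press deeper in small steps and watch the force.

Emit:
{"method": "move_arm", "body": {
  "dp": [
    [0,0,-40],
    [0,0,-50],
    [0,0,-50],
    [0,0,-40],
    [0,0,-8],
    [0,0,-6],
    [0,0,-4],
    [0,0,0]
  ],
  "rotation": [
    [0,0,0],
    [0,0,0],
    [0,0,0],
    [0,0,0],
    [0,0,0],
    [0,0,0],
    [0,0,0],
    [0,0,0]
  ],
  "hand": [0,0,0,0,0,0,0,0]
}}

```text
clock: 6.28
eef_pos: [618.5, -69.8, 70.3]
eef_rot: [3.141, 0.0, 1.822]
wrist_force: [-0.1, -0.1, -0.5]
finger_gap: 0.4
finger_force: 0.0
```

Emit:
{"method": "move_arm", "body": {
  "dp": [
    [0,0,-4],
    [0,0,-2],
    [0,0,0]
  ],
  "rotation": [
    [0,0,0],
    [0,0,0],
    [0,0,0]
  ],
  "hand": [0,0,0]
}}

```text
clock: 6.65
eef_pos: [618.3, -69.8, 63.7]
eef_rot: [3.141, 0.0, 1.822]
wrist_force: [1.4, -0.1, 1.1]
finger_gap: 0.6
finger_force: 0.7
```

Emit:
{"method": "move_arm", "body": {
  "dp": [
    [0,0,-4],
    [0,0,-4],
    [0,0,0]
  ],
  "rotation": [
    [0,0,0],
    [0,0,0],
    [0,0,0]
  ],
  "hand": [0,0,0]
}}

```text
clock: 7.02
eef_pos: [618.1, -69.7, 55.2]
eef_rot: [-3.141, -0.0, 1.822]
wrist_force: [1.4, 0.3, 2.5]
finger_gap: 0.2
finger_force: 1.4
```

Emit:
{"method": "move_arm", "body": {
  "dp": [
    [0,0,-3],
    [0,0,-2],
    [0,0,0]
  ],
  "rotation": [
    [0,0,0],
    [0,0,0],
    [0,0,0]
  ],
  "hand": [0,0,0]
}}

```text
clock: 7.4
eef_pos: [618.1, -69.6, 50.4]
eef_rot: [-3.141, -0.0, 1.822]
wrist_force: [0.6, 2.5, 3.6]
finger_gap: 1.0
finger_force: 1.5
```

Run:
```python
from h import *
d=cam('scene'); e=cam('side'); print(manip.read_state()['eef_pos'])
cv2.imwrite('pics/s3.png',cv2.resize(np.hstack([d['bgr'][120:380,180:440],e['bgr'][90:350,190:450]]),None,fx=1.5,fy=1.5))
```

```text
[618.14170781 -69.66786157  50.61901407]
```

View pics/s3.png

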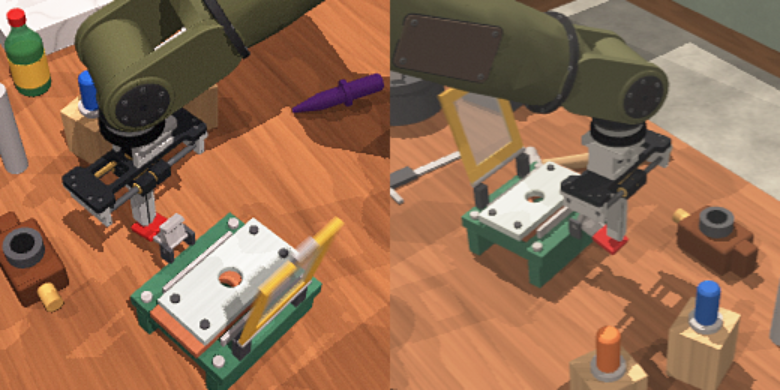

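The guard has swung open: it stands up on the +y side, with the bare top strap and its hole visible. Next I'll raise the arm and look from above the bore.

Emit:
{"method": "move_arm", "body": {
  "dp": [
    [0,0,20],
    [0,0,45],
    [0,0,50],
    [0,0,50],
    [0,0,50],
    [-8,30,0],
    [-10,40,0],
    [-10,40,0],
    [-6,24,0],
    [0,0,0]
  ],
  "rotation": [
    [0,0,0],
    [0,0,0],
    [0,0,0],
    [0,0,0],
    [0,0,0],
    [0,0,0],
    [0,0,0],
    [0,0,0],
    [0,0,0],
    [0,0,0]
  ],
  "hand": [0,0,0,0,0,0,0,0,0,0]
}}

```text
clock: 8.75
eef_pos: [583.6, 65.3, 266.7]
eef_rot: [3.141, 0.0, 1.824]
wrist_force: [0.3, 0.2, 0.8]
finger_gap: 0.6
finger_force: 0.0
```

Run:
```python
from h import *
camera('wrist');camera('wrist')
s,c=wrist(); print(s['clock'],s['eef_pos'],s['eef_rot'])
cv2.imwrite('pics/w4.png',c['bgr'])
X=np.array([.969,.249]);Y=np.array([-.249,.969]);b=np.array([581.5,72])
def fx(p): d=np.array(p[:2])-b; return np.round([d@X,d@Y],1)
h=cv2.cvtColor(c['bgr'],cv2.COLOR_BGR2HSV)
print('bore pred',proj(c,[*b,92]))
# white strap mask -> quad and hole
w=cv2.inRange(h,(0,0,140),(180,60,255)); w[320:]=0
ct,hi=cv2.findContours(w,cv2.RETR_CCOMP,2)
i=max(range(len(ct)),key=lambda i:cv2.contourArea(ct[i]))
print('strap',cv2.boundingRect(ct[i]),[fx(onplane(c,*p,92)).tolist() for p in cv2.approxPolyN(cv2.convexHull(ct[i]),4).reshape(-1,2).astype(float)])
for j,k in enumerate(ct):
    if hi[0][j][3]>=0 and cv2.contourArea(k)>40:
        e=cv2.fitEllipse(k); print('hole',np.round(e[0],1),np.round(e[1],1),fx(onplane(c,*e[0],92)),onplane(c,*e[0],92).round(1))
g=cv2.inRange(h,(60,80,25),(90,255,255)); g[330:]=0
ct=cv2.findContours(g,0,2)[0]; hull=cv2.convexHull(np.vstack([k for k in ct if cv2.contourArea(k)>100]))
print('green',cv2.boundingRect(hull),[fx(onplane(c,*p,68)).tolist() for p in cv2.approxPolyN(hull,4).reshape(-1,2).astype(float)])
```

```text
8.85 [584.14221282  63.68011612 266.21226503] [3.14124710e+00 3.58476341e-04 1.82179083e+00]
bore pred (np.float64(319.9430370199412), np.float64(208.49790671435585))
strap (212, 158, 198, 95) [[77.7, 42.2], [77.3, -40.0], [-94.3, -38.0], [-93.9, 44.0]]
hole [388.8 235.2] [13.3 13.5] [ 62.  -24.3] [647.6  63.9  92. ]
hole [231.8 234. ] [12.9 14.4] [-79.2 -23.1] [510.6  29.9  92. ]
hole [310.6 205.1] [32.4 33.9] [-8.3  3.1] [572.7  72.9  92. ]
hole [391.1 179. ] [14.3 15.5] [62. 26.] [635.1 112.6  92. ]
hole [229.7 177.5] [14.  14.3] [-78.6  27.3] [498.6  78.9  92. ]
green (220, 113, 200, 171) [[86.7, -78.0], [-91.4, -77.9], [-90.2, 82.3], [88.7, 80.5]]
```

View pics/w4.png

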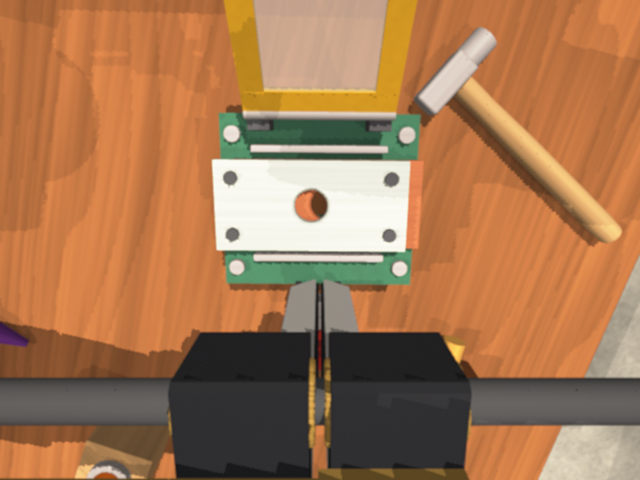

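The wrist view shows the top strap with its hole at (311,205), the copper strap peeping out on the right, and the guard open at the top. Relative to my first guess the bore is about (-0.5, +1.5) mm in fixture axes, so near (580.7, 73.2). The top hole is about 7 mm to the minus side, as stated. Now to the pin, with the fingers opening on the way.

Emit:
{"method": "move_arm", "body": {
  "dp": [
    [-15,-36,0],
    [-16,-36,0],
    [-16,-36,0],
    [-16,-36,0],
    [-16,-36,0],
    [-16,-36,0],
    [-16,-36,0],
    [-16,-36,0],
    [-14,-33,0],
    [0,0,0]
  ],
  "rotation": [
    [0,0,0],
    [0,0,0],
    [0,0,0],
    [0,0,0],
    [0,0,0],
    [0,0,0],
    [0,0,0],
    [0,0,0],
    [0,0,0],
    [0,0,0]
  ],
  "hand": [0,0,0,0,1,1,1,1,1,1]
}}

```text
clock: 10.15
eef_pos: [441.9, -259.1, 265.6]
eef_rot: [-3.141, -0.0, 1.818]
wrist_force: [0.9, 0.2, 0.0]
finger_gap: 57.1
finger_force: 0.0
```

Run:
```python
from h import *
camera('wrist');camera('wrist');camera('wrist')
s,c=wrist(); print(s['clock'],s['eef_pos'],s['eef_rot'],s['finger_gap'])
cv2.imwrite('pics/w5.png',c['bgr'])
print('pred head top',proj(c,(443,-258,153)),'base',proj(c,(443,-258,96)))
h=cv2.cvtColor(c['bgr'],cv2.COLOR_BGR2HSV)
for S in(170,190,205):
    m=cv2.inRange(h,(3,S,90),(12,255,255)); m=cv2.morphologyEx(m,cv2.MORPH_OPEN,np.ones((3,3)))
    for k in sorted(cv2.findContours(m,0,2)[0],key=cv2.contourArea)[-3:]: print(S,cv2.contourArea(k),cv2.boundingRect(k))
u,v=map(int,proj(c,(443,-258,130))); print(u,v,h[max(v-30,0):v+30:6,u].tolist())
```

```text
10.3 [ 443.1476127  -256.70352826  265.63516264] [ 3.14157537e+00 -9.83600280e-05  1.82131029e+00] 68.77467476375234
pred head top (np.float64(320.2022749840941), np.float64(234.92341613465535)) base (np.float64(320.0455085869886), np.float64(220.59223012389762))
170 18.0 (446, 476, 10, 3)
170 86.0 (633, 184, 7, 22)
170 225.5 (300, 207, 31, 15)
190 12.0 (448, 476, 7, 3)
190 210.0 (301, 207, 30, 15)
205 202.5 (301, 207, 30, 15)
320 228 [[14, 13, 248], [16, 16, 246], [12, 220, 204], [12, 219, 236], [17, 205, 254], [19, 197, 255], [18, 196, 255], [18, 199, 255], [18, 200, 255], [15, 147, 233]]
```

Run:
```python
from h import *
s,c=wrist(); print(s['eef_pos'],s['finger_gap'])
h=cv2.cvtColor(c['bgr'],cv2.COLOR_BGR2HSV)
m=cv2.inRange(h,(3,175,90),(22,255,255)); z=np.zeros_like(m); z[190:275,280:360]=m[190:275,280:360]
k=max(cv2.findContours(z,0,2)[0],key=cv2.contourArea); print(cv2.contourArea(k),cv2.boundingRect(k))
# top disc = lowest part: use widest full circle
x,y,w,hh=cv2.boundingRect(k); r=w/2
P=onplane(c,x+w/2-.5,y+hh-r,153); print('head top centre',P, 'diam',w/c['fx']*np.linalg.norm(P-ray(c,0,0)[0]))
# collar (bright ring) extents
wv=cv2.inRange(h,(0,0,170),(180,60,255)); z[:]=0; z[170:260,270:370]=wv[170:260,270:370]
k=cv2.convexHull(max(cv2.findContours(z,0,2)[0],key=cv2.contourArea)); x,y,w,hh=cv2.boundingRect(k); print((x,y,w,hh),'collar left/right centre',onplane(c,x+w/2-.5,y+w/2,96))
d=cam('scene');e=cam('side')
for q,n in((d,'scene'),(e,'side')): print(n,proj(q,(443,-258,153)),proj(q,(443,-258,96)))
cv2.imwrite('pics/s5.png',np.hstack([cv2.resize(c['bgr'][120:360,200:440],(400,400)),cv2.resize(d['bgr'][60:220,220:380],(400,400))]))
```

```text
[ 443.31135885 -256.39504198  265.62570802] 72.90824673859737
1277.5 (296, 207, 37, 46)
head top centre [ 438.5575271  -258.53951009  153.        ] diam 27.88446841965162
(290, 197, 50, 39) collar left/right centre [ 438.74217603 -260.13664969   96.        ]
scene (np.float64(302.3061904142315), np.float64(151.11468038045433)) (np.float64(303.2493547387109), np.float64(170.40863353752388))
side (np.float64(334.5526168101228), np.float64(309.6222987507532)) (np.float64(334.3863375850422), np.float64(330.81452867596545))
```

Emit:
{"method": "move_arm", "body": {
  "dp": [
    [-2,-2,-20],
    [0,0,-40],
    [0,0,-40],
    [0,0,-35],
    [0,0,-20],
    [0,0,-10],
    [0,0,0]
  ],
  "rotation": [
    [0,0,0],
    [0,0,0],
    [0,0,0],
    [0,0,0],
    [0,0,0],
    [0,0,0],
    [0,0,0]
  ],
  "hand": [1,1,1,1,1,1,1]
}}

```text
clock: 11.38
eef_pos: [441.2, -258.5, 100.5]
eef_rot: [-3.141, -0.0, 1.822]
wrist_force: [0.7, 0.8, -1.3]
finger_gap: 94.2
finger_force: 0.0
```

Run:
```python
from h import *
s,c=wrist(); print(s['clock'],s['eef_pos'],s['finger_gap'],s['wrist_force'])
d=cam('scene');e=cam('side')
p=s['eef_pos']; ax=np.array([.969,.249,0])
for q,n in((d,'scene'),(e,'side')): print(n,'tips expected',[np.round(proj(q,p+ax*o),0) for o in(-47,47)])
cv2.imwrite('pics/s6.png',np.hstack([cv2.resize(d['bgr'][100:240,230:370],(400,400),interpolation=2),cv2.resize(e['bgr'][260:400,265:405],(400,400),interpolation=2)]))
```

```text
11.375 [ 441.22848058 -258.53381751  100.51738791] 94.21298280766645 [ 0.68061385  0.80217431 -1.29579919]
scene tips expected [array([318., 158.]), array([289., 179.])]
side tips expected [array([319., 346.]), array([348., 314.])]
```

View pics/s6.png

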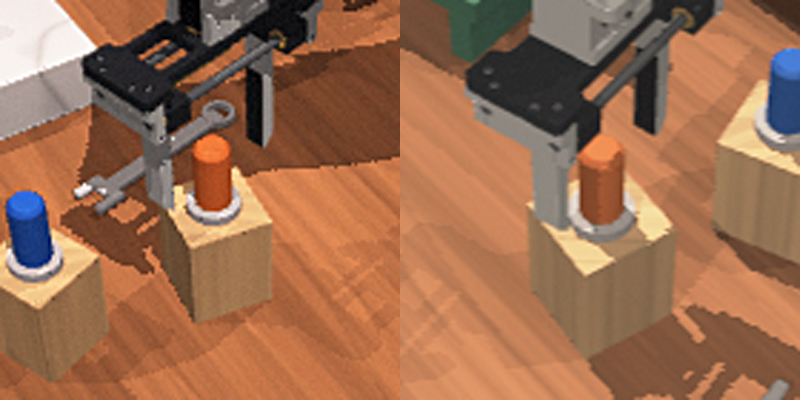

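The view shows one finger on either side of the orange head, which is centred between them. The tips, at scene (288,172) and (321,150), are about 7 px high, so really near z = 118. I'll go 14 mm lower and grip.

Emit:
{"method": "move_arm", "body": {
  "dp": [
    [0,0,-7],
    [0,0,-7],
    [0,0,0],
    [0,0,0],
    [0,0,0],
    [0,0,0],
    [0,0,0],
    [0,0,0],
    [0,0,0],
    [0,0,0]
  ],
  "rotation": [
    [0,0,0],
    [0,0,0],
    [0,0,0],
    [0,0,0],
    [0,0,0],
    [0,0,0],
    [0,0,0],
    [0,0,0],
    [0,0,0],
    [0,0,0]
  ],
  "hand": [1,1,0.2,0.2,0.2,0.2,0.2,0.2,0.2,0.2],
  "newtons": 50
}}

```text
clock: 12.78
eef_pos: [441.0, -258.8, 86.6]
eef_rot: [-3.141, 0.0, 1.822]
wrist_force: [-2.9, -0.8, 2.1]
finger_gap: 29.4
finger_force: 50.0
```

Emit:
{"method": "move_arm", "body": {
  "dp": [
    [0,0,0],
    [0,0,5],
    [0,0,15],
    [0,0,30],
    [0,0,35],
    [0,0,35],
    [0,0,30],
    [0,0,10],
    [0,0,0]
  ],
  "rotation": [
    [0,0,0],
    [0,0,0],
    [0,0,0],
    [0,0,0],
    [0,0,0],
    [0,0,0],
    [0,0,0],
    [0,0,0],
    [0,0,0]
  ],
  "hand": [0.2,0.2,0.2,0.2,0.2,0.2,0.2,0.2,0.2]
}}

```text
clock: 13.9
eef_pos: [441.1, -258.7, 246.5]
eef_rot: [3.141, 0.0, 1.822]
wrist_force: [0.0, 0.2, -5.1]
finger_gap: 29.4
finger_force: 50.0
```

Emit:
{"method": "move_arm", "body": {
  "dp": [
    [10,22,0],
    [15,36,0],
    [15,36,0],
    [15,36,0],
    [15,36,0],
    [15,36,0],
    [15,36,0],
    [15,36,0],
    [15,36,0],
    [10,21.5,0]
  ],
  "rotation": [
    [0,0,0],
    [0,0,0],
    [0,0,0],
    [0,0,0],
    [0,0,0],
    [0,0,0],
    [0,0,0],
    [0,0,0],
    [0,0,0],
    [0,0,0]
  ],
  "hand": [0.2,0.2,0.2,0.2,0.2,0.2,0.2,0.2,0.2,0.2]
}}

```text
clock: 15.15
eef_pos: [581.1, 74.4, 244.6]
eef_rot: [-3.139, -0.001, 1.823]
wrist_force: [0.8, -1.0, -4.5]
finger_gap: 29.4
finger_force: 50.0
```

Emit:
{"method": "move_arm", "body": {
  "dp": [
    [0,0,-25],
    [0,0,-25],
    [0,0,0],
    [0,0,0]
  ],
  "rotation": [
    [0,0,0],
    [0,0,0],
    [0,0,0],
    [0,0,0]
  ],
  "hand": [0.2,0.2,0.2,0.2]
}}

```text
clock: 15.65
eef_pos: [581.3, 72.7, 197.0]
eef_rot: [3.141, 0.0, 1.822]
wrist_force: [0.2, -0.6, -4.7]
finger_gap: 29.1
finger_force: 50.0
```

Run:
```python
from h import *
d=cam('scene');e=cam('side'); s=manip.read_state(); print(s['clock'],s['eef_pos'])
b=(580.7,73.2)
for q,n in((d,'scene'),(e,'side')):
    for z in(92,113): print(n,z,np.round(proj(q,(*b,z)),1))
    u,v=map(int,proj(q,(*b,113))); 
    print(q['bgr'].shape); cv2.imwrite(f'pics/{n}7.png',cv2.resize(q['bgr'][v-45:v+45,u-45:u+45],None,fx=6,fy=6,interpolation=2)); print('origin',u-45,v-45)
a=[cv2.imread(f'pics/{n}7.png') for n in('scene','side')]
cv2.imwrite('pics/s7.png',cv2.resize(np.hstack(a),(800,400)))
```

```text
15.75 [581.49298996  72.71269831 197.51920719]
scene 92 [330.4 305.8]
scene 113 [330.5 299.7]
(480, 640, 3)
origin 285 254
side 92 [287.  218.6]
side 113 [286.5 211.3]
(480, 640, 3)
origin 241 166
```

Run:
```python
from h import *
for n,(u,v) in(('scene',(330,298)),('side',(287,210))):
    g=cv2.cvtColor(cam(n)['bgr'],cv2.COLOR_BGR2GRAY); print(n,'cols',u-18,'..',u+18)
    for r in range(v-20,v+18,2): print(r,' '.join('%3d'%x for x in g[r,u-18:u+19]))
```

```text
scene cols 312 .. 348
278  82  59  71  68  68  63  69  64  92 104 148 199 222 223 222 198 198 194 199 198 202 196 194 199 204 192 158 124 108 222 253 248 245 246 245 245 247
280  59  54  58  60  61  61  50  68  67  61 104 116 116 120 124 154 160 159 156 154 175 147 132 137 141 127 159 231 252 249 247 246 245 245 245 247 245
282  57  58  62  58  58  58  58  59  56  62  85  85  87  91 118 124 140 142 141 140 142 127 111  92 124 103 180 255 248 245 244 244 246 246 246 245 248
284  56  57  57  57  58  55  54  54 137 143 116  84  89  88  84  79  75  70  80  68 126 130 131 127 120  98 182 254 247 245 246 246 245 244 248 248 247
286  60  58  62  55  48  78 130 143 151 120  76  79  90 101 114 113 119 120 124 129 130 126 129 125 118  95 169 254 249 246 245 244 248 248 246 243 245
288  55  51  49  84 129 142 150  97  66 106 165 127  87  97 105 114 115 122 122 125 127 126 123 121 106 125 255 251 244 247 247 247 245 244 245 244 246
290  51 136 138 143 149  82  87 153 165 167 168 168  87  88 106 111 112 118 117 123 123 129 122 103 135 255 250 248 248 247 245 244 245 246 247 247 248
292 128 142 11
[... 4018 characters left out ...]
 141 124 124 126 129 132 133 143 171 214 233 237 236 236 235 235 234 233 233 232 232 233 234
220 207 206 208 209 207 208 219 227 227 223 188 120 104 119 123 127 121 118 122 133 137 134 128 155 219 237 237 235 233 233 233 231 232 233 234 235 236
222 227 227 227 227 226 226 225 225 227 227 210 140  93  97  97  77  67  70  64  61  66  69  67 114 149 151 143 208 238 234 234 235 235 234 236 238 221
224 226 226 226 227 225 231 236 234 232 233 236 241 233 204 180 149 100  69  80  91 101 139 160 158 156 154 151 150 151 152 149 213 241 222 144 100 108
226 236 234 235 236 235 233 232 233 235 236 237 236 234 235 235 237 239 238 238 239 241 215 150 152 154 152 152 155 155 156 153 142 121 110 111 111 100
```

Run:
```python
from h import *
d=cam('scene');e=cam('side')
b=np.array([580.7,73.2]);X=np.array([.969,.249]);Y=np.array([-.249,.969])
def fx(p): q=np.array(p)[:2]-b; return np.round([q@X,q@Y],1)
t,r=meet(d,(329.5,300),e,(288,211)); print('tip',t.round(1),r,fx(t))
for q,p,n in((d,(333.5,304.2),'scene'),(e,(286,221.2),'side')): P=onplane(q,*p,92); print(n,'hole',P.round(1),fx(P))
t,r=meet(d,(333.5,304.2),e,(286,221.2)); print('hole tri',t.round(1),r,fx(t))
for q,p,n in((d,(329.5,300),'scene'),(e,(288,211),'side')): P=onplane(q,*p,113); print(n,'tip',P.round(1),fx(P))
print(manip.read_state()['eef_pos'])
```

```text
tip [583.2  72.3 113.1] 1.6344652576776524 [ 2.2 -1.5]
scene hole [574.   73.2  92. ] [-6.5  1.7]
side hole [573.1  66.8  92. ] [-8.9 -4.3]
hole tri [574.1  70.9  89. ] 2.8655565062157655 [-7.  -0.6]
scene tip [582.5  72.7 113. ] [ 1.6 -0.9]
side tip [584.  72. 113.] [ 2.9 -1.9]
[581.28728379  72.69736167 197.02094551]
```

In the fixed cameras the pin's tip (scene 329.5,300 / side 288,211) is at z = 113. It is about 1.8 mm to the +x side of the bore axis and level with it in y. I'll correct that and enter the top hole.

Emit:
{"method": "move_arm", "body": {
  "dp": [
    [-1.7,-0.5,-5],
    [0,0,-10],
    [0,0,-10],
    [0,0,-7],
    [0,0,0],
    [0,0,0]
  ],
  "rotation": [
    [0,0,0],
    [0,0,0],
    [0,0,0],
    [0,0,0],
    [0,0,0],
    [0,0,0]
  ],
  "hand": [0.2,0.2,0.2,0.2,0.2,0.2],
  "newtons": 60
}}

```text
clock: 16.7
eef_pos: [579.6, 72.3, 164.8]
eef_rot: [3.141, 0.0, 1.822]
wrist_force: [0.1, 0.8, -4.5]
finger_gap: 29.0
finger_force: 60.0
```

Emit:
{"method": "move_arm", "body": {
  "dp": [
    [0,0,-5],
    [0,0,-5],
    [0,0,-5],
    [0,0,0]
  ],
  "rotation": [
    [0,0,0],
    [0,0,0],
    [0,0,0],
    [0,0,0]
  ],
  "hand": [0.2,0.2,0.2,0.2]
}}

```text
clock: 17.2
eef_pos: [579.7, 72.4, 149.3]
eef_rot: [3.141, -0.0, 1.822]
wrist_force: [4.1, 1.2, -7.7]
finger_gap: 29.1
finger_force: 60.0
```

Emit:
{"method": "move_arm", "body": {
  "dp": [
    [0,0,-5],
    [0,0,-5],
    [0,0,-5],
    [0,0,0]
  ],
  "rotation": [
    [0,0,0],
    [0,0,0],
    [0,0,0],
    [0,0,0]
  ],
  "hand": [0.2,0.2,0.2,0.2]
}}

```text
clock: 17.7
eef_pos: [579.8, 72.6, 135.0]
eef_rot: [3.14, -0.0, 1.822]
wrist_force: [2.0, 2.5, 0.4]
finger_gap: 29.2
finger_force: 60.0
```

Emit:
{"method": "move_arm", "body": {
  "dp": [
    [0,0,-5],
    [0,0,-5],
    [0,0,-5],
    [0,0,0]
  ],
  "rotation": [
    [0,0,0],
    [0,0,0],
    [0,0,0],
    [0,0,0]
  ],
  "hand": [0.2,0.2,0.2,0.2]
}}

```text
clock: 18.2
eef_pos: [579.5, 72.6, 119.4]
eef_rot: [3.141, -0.001, 1.822]
wrist_force: [3.0, 5.5, -3.7]
finger_gap: 29.2
finger_force: 60.0
```

Emit:
{"method": "move_arm", "body": {
  "dp": [
    [0,0,-4],
    [0,0,-4],
    [0,0,0]
  ],
  "rotation": [
    [0,0,0],
    [0,0,0],
    [0,0,0]
  ],
  "hand": [0.2,0.2,0.2]
}}

```text
clock: 18.58
eef_pos: [579.5, 72.6, 111.0]
eef_rot: [3.141, -0.001, 1.822]
wrist_force: [4.4, 5.9, -2.7]
finger_gap: 29.3
finger_force: 60.0
```

Emit:
{"method": "move_arm", "body": {
  "dp": [
    [0.5,0.8,-3],
    [0,0,-4],
    [0,0,-4],
    [0,0,0]
  ],
  "rotation": [
    [0,0,0],
    [0,0,0],
    [0,0,0],
    [0,0,0]
  ],
  "hand": [0.2,0.2,0.2,0.2]
}}

```text
clock: 19.08
eef_pos: [579.7, 73.0, 99.9]
eef_rot: [-3.141, -0.0, 1.822]
wrist_force: [1.9, 2.8, -5.5]
finger_gap: 28.9
finger_force: 60.0
```

Emit:
{"method": "move_arm", "body": {
  "dp": [
    [0,0,-3],
    [0,0,-3],
    [0,0,0],
    [0,0,0]
  ],
  "rotation": [
    [0,0,0],
    [0,0,0],
    [0,0,0],
    [0,0,0]
  ],
  "hand": [0.2,0.2,0.2,0.2]
}}

```text
clock: 19.58
eef_pos: [579.8, 73.1, 94.2]
eef_rot: [-3.141, -0.0, 1.822]
wrist_force: [0.7, 3.6, -4.1]
finger_gap: 29.2
finger_force: 60.0
```

Emit:
{"method": "move_arm", "body": {
  "dp": [
    [0,0,-2],
    [0,0,-2],
    [0,0,0],
    [0,0,0]
  ],
  "rotation": [
    [0,0,0],
    [0,0,0],
    [0,0,0],
    [0,0,0]
  ],
  "hand": [0.2,0.2,0.2,0.2]
}}

```text
clock: 20.08
eef_pos: [579.9, 73.1, 90.6]
eef_rot: [3.142, -0.0, 1.822]
wrist_force: [-2.8, 4.6, 2.9]
finger_gap: 29.3
finger_force: 60.0
```

Emit:
{"method": "move_arm", "body": {
  "dp": [
    [0,0,-1],
    [0,0,0],
    [0,0,0]
  ],
  "rotation": [
    [0,0,0],
    [0,0,0],
    [0,0,0]
  ],
  "hand": [0.2,0.2,0.2]
}}

```text
clock: 20.45
eef_pos: [580.2, 73.2, 90.5]
eef_rot: [3.141, 0.0, 1.822]
wrist_force: [-5.5, 5.6, 10.9]
finger_gap: 28.8
finger_force: 60.0
```

The pin is seated: TCP z stopped at the expected 90.5 while the axial force rose to 11 N. Releasing and lifting.

Emit:
{"method": "move_arm", "body": {
  "dp": [
    [0,0,0],
    [0,0,0],
    [0,0,0],
    [0,0,0],
    [0,0,0],
    [0,0,15],
    [0,0,40],
    [0,0,50],
    [0,0,50],
    [0,0,20]
  ],
  "rotation": [
    [0,0,0],
    [0,0,0],
    [0,0,0],
    [0,0,0],
    [0,0,0],
    [0,0,0],
    [0,0,0],
    [0,0,0],
    [0,0,0],
    [0,0,0]
  ],
  "hand": [0.7,0.7,0.7,0.7,0.7,0.7,0.7,0.7,0.7,0.7]
}}

```text
clock: 21.7
eef_pos: [580.4, 73.1, 269.1]
eef_rot: [3.136, 0.001, 1.822]
wrist_force: [-0.3, -0.1, -0.6]
finger_gap: 65.6
finger_force: 0.0
```

Run:
```python
from h import *
camera('wrist');camera('wrist')
s,c=wrist(); print(s['clock'],s['eef_pos'],s['finger_gap'],s['wrist_force'])
h=cv2.cvtColor(c['bgr'],cv2.COLOR_BGR2HSV); e=cam('side'); b=(580.7,73.2)
def box(q,h,p,lo,R):
    u,v=map(int,p); m=cv2.inRange(h,lo,(22,255,255)); z=np.zeros_like(m); z[v-R:v+R,u-R:u+R]=m[v-R:v+R,u-R:u+R]
    return cv2.boundingRect(max(cv2.findContours(z,0,2)[0],key=cv2.contourArea))
print('wrist head',box(c,h,proj(c,(*b,130)),(3,150,80),50),'exp top',proj(c,(*b,157)),'base',proj(c,(*b,100)))
he=cv2.cvtColor(e['bgr'],cv2.COLOR_BGR2HSV); print('side head',box(e,he,proj(e,(*b,130)),(3,120,80),25),'exp top',proj(e,(*b,157)),'base',proj(e,(*b,100)))
m=cv2.inRange(h,(18,120,80),(34,255,255)); m[110:]=0; m[:,:200]=0;m[:,440:]=0; print('guard yellow (top rows)',cv2.boundingRect(m))
w=cv2.inRange(h,(0,0,140),(180,60,255)); w[320:]=0
k=max(cv2.findContours(w,0,2)[0],key=cv2.contourArea); print('strap box',cv2.boundingRect(k))
g=cv2.inRange(h,(60,80,25),(90,255,255)); g[330:]=0; kk=[k for k in cv2.findContours(g,0,2)[0] if cv2.contourArea(k)>100]; print('green',cv2.boundingRect(np.vstack(kk)))
```

```text
21.8 [580.58085298  73.11675894 267.97452716] 65.61388570465925 [ 0.44149733 -0.25436182 -0.01979038]
wrist head (299, 204, 38, 46) exp top (np.float64(320.2599343331397), np.float64(233.6061214519542)) base (np.float64(319.76935248271684), np.float64(219.32672428215383))
side head (261, 180, 50, 40) exp top (np.float64(285.5622117624148), np.float64(195.60469227435425)) base (np.float64(286.8204440019492), np.float64(215.8434447581799))
guard yellow (top rows) (223, 0, 197, 110)
strap box (219, 169, 197, 93)
green (221, 125, 197, 168)
```

The checks fit: the head is upright and at home height, the top strap is centred on the fixture (columns 219–416 against 221–418), the guard is still open, and nothing is touching the robot.

```bash
python3 -c "
from cell import manip
print(manip.sign_off())"
```

```text
the job is handed in; nothing more can be done
None
```

I've handed the job in with no verdict returned: the latch was pressed and the guard sprang open untouched; the pin was driven home in the gripper, pulling the straps into line (the middle one isn't visible to check), and then released; and the plug and other bench items were left alone, though the purple look-alike toppled without my touching it.

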